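Put the tweezers away and slide the case shut

ROBOT

A 6-joint arm with a two-finger parallel gripper is mounted at the origin on the work surface. World frame = base frame: x ahead of the robot, y to its left, z up, the work surface at z = 0. Lengths are in m, angles in rad, forces in N, time in s.
With the tool pointing down it reaches from about 0.35 to 0.875 m from the base axis. Payload 15.5 kg.
Tool frame: the origin (TCP) lies midway between the tips of the shut fingers; the grasp point (between the pads) lies 19 mm behind it; z points along the fingers, y is the line along which they close (so a half turn about z gives the same grasp; the last joint's range is limited). The gripper opens to 85 mm and grips with 20 to 120 N. Pads are 22 mm wide; open, the fingers measure 114 mm over their backs; the gripper's body (76 mm by 85 mm) begins 54 mm behind the grasp point. The pads swing forward as they close: fully open they stand 13 mm farther back than shut.
Start: joints at [1.242, 0.494, 1.345, -0, 1.302, -0.096], TCP at [0.144, 0.608, 0.231] pointing down, gripper open.
Joint ranges: [-2.91, 2.91], [-0.82, 2.16], [0.22, 2.67], [-1.22, 4.37], [0.12, 2.79], [-3.08, 3.08]. Speed limits (rad/s): [1.89, 1.89, 2.57, 3.01, 3.01, 3.01].

INTERFACE

Orientations are given as a 3x3 rotation matrix whose columns are the frame's x, y, z axes.
In Python, from station import r gives the robot as it stands.
- The arm moves only by the tool jog_arm, never from a script. Its argument "motion" is a list of rows, each a list of 7 numbers: the opening, from -1 (shut) to 1 (fully open), then the shift along the tool's x, y, z in m, then the turn, a rotation vector about the tool's x, y, z in degrees. In form: [[hand, dx, dy, dz, wx, wy, wz], ...]. A call has 1 to 8 rows; each row shifts and turns the commanded pose from where the row before left it, along the tool's axes as they then stand; what a row does not reach is not made up. A row lasts 1/12 s, in which the tool goes at most 41.7 mm and 7.16 degrees, less where a joint would pass 70% of its speed; a pose out of reach is approached as far as the arm can. A call is refused whole if a number of a shift passes 0.0417 or a number of a turn 7.16, either way. A call with a gripper value outside its range is refused whole. The fingers move at their own pace and stop on an object; "grip_force" is the grip in N (left out, the last holds). Time passes only in rows, so rows that do not move let the fingers close. It gives the time, the measured TCP pose, the force, the opening and the grip force at its end, in the units of the state.
- r.read_state(): the state, without advancing time (a new reading comes with each control period).
- r.camera(name): name is "scene" or "side" or "wrist"; returns a dict with "image" (384x512x3 uint8, red, green, blue), "fx", "fy", "cx", "cy" (pixels), "R" (3x3) and "t" (3): a world point X has camera coordinates R X + t; the wrist camera has in their place "mount" (4x4, takes a point from camera to tool coordinates, whose origin is the TCP and whose axes are the flange's). Camera axes: x right, y down, z forward; pixel columns grow to the right and rows downward; lengths in m; the calibration is good to about 2 mm. A picture is of the moment at which its call begins: read the wrist's pose just before it. There is no depth.
- r.finish_job(): hands the job in; it is judged then, once.
The state is a dict: "t": time; "q": joint angles; "qvel": joint speeds; "joint_efforts": joint torques, N m; "eef_pos": TCP position; "ee_rot": TCP orientation; "wrist_force": force on the tool from outside, world axes, zero at the start; "wrist_torque": the same for the moment, N m; "grip_width": opening from 0.0 (shut) to 1.0 (fully open); "gripper_force": force on a finger pad.
Only numpy, scipy, OpenCV 4.12 (cv2) and the standard library are available. Lean on these libraries where they do the work, as an engineer would, in place of code of your own. Each camera call takes 0.05 s, during which the arm holds its last target. There are 200 camera calls.

TASK

Put the steel tweezers from the clear three-compartment tray into the bamboo case and slide the case's flat cover fully shut over them. The cover stands only part open, so it must first be pushed farther along its slide to make room. Leave everything else where it is.

Things in the scene. Friction and masses are not known exactly. Their poses are not given: they have to be found in the camera images.
- case: Fixed bamboo tweezer case, 176 long (x) by 90 wide (y) by 30 high, origin at the centre of its underside. One compartment, inside x -80 to +80 mm, y -37 to +37 mm, floor 5 mm above the origin; walls 8 mm thick. A full-height wall (30 mm) closes the -x end; the +x end wall is only 21 mm high and the cover slides out over it.
- cover (a joint): Slide of the case's flat bamboo cover, m: 0 = shut, 0.145 = fully open along the case's +x; stays where left (about 1.2 N friction); starts 0.04 to 0.09. The cover is 168 x 77 x 5 mm, underside 22 and top 27 mm above the case's origin; shut, it spans case x -80 to +88 mm, so the clear opening at the -x end is as long as the joint value.
- ridge (a point): Centre of the top of the push ridge on the cover: a bar 8 mm thick along case x, 50 mm long along case y, 13 mm high above the cover's top face (top 40 mm above the case's origin). It lies at case x = -45 mm + joint value, y = 0. Axes as the case's.
- tray: Fixed clear acrylic tray, 130 (x) by 262 (y) by 16 high, origin at the centre of its underside, walls and floor 4 mm; two dividers across y make three compartments about 82 mm wide with centres at y = -86, 0, +86 mm; each holds one small tool lying roughly along the tray's x.
- tweezers: Loose rigid steel eyebrow tweezers, 92 long (x, tips at +x), 9 high, two slim arms bowed apart; 15 mm wide over the parallel middle part from x = -14 to +22 mm, narrower at both ends. Origin on the underside at mid-length. Lies in any one of the three compartments.
- file: Flat grey nail file, 95 x 16 x 6 mm, in another compartment of the tray; stays there. Origin centre of underside.
- brush: Small brush, white handle 7 mm thick with a broader black head 28 x 20 x 9 mm, 92 mm long overall along x, in another compartment of the tray; stays there. Origin on the underside near mid-length.
- cup: White porcelain cup, 74 mm across, 70 high, standing between and beyond case and tray. Origin centre of underside.
- hoop: Lilac plastic hoop lying flat, 170 mm across, 10 high. Origin centre of underside.
- jar: Small amber glass jar, 48 mm across, 50 high. Origin centre of underside.
- dispenser: Black push-top tape dispenser, about 100 x 55 x 76 mm high. Origin centre of underside.

How it is judged:
On the way:
1. the tweezers lie in the case's compartment while the cover is still open (x of tweezers in the frame of case between -0.06 and 0.06 m and y of tweezers in the frame of case between -0.035 and 0.035 m and z of tweezers in the frame of case between 0 and 0.02 m and value of joint cover above 0.03 m), for 0.2 s.
At the end, for the whole second after the job is handed in: The tweezers lie at rest inside the case's compartment, below the cover, and the cover is fully shut (within 4 mm); the file and the brush are still in their compartments and the other things are where they were (within 30 mm) (x of tweezers in the frame of case between -0.06 and 0.06 m and y of tweezers in the frame of case between -0.035 and 0.035 m and z of tweezers in the frame of case between 0 and 0.02 m and value of joint cover below 0.004 m and linear speed of tweezers below 0.02 m/s); the robot touches nothing.
It fails at once if the cup, hoop, jar or dispenser is moved by more than 30 mm (distance of any of cup, hoop, jar, dispenser from where it was at the start of the episode above 0.03 m).
It fails at once if the file or the brush is moved by more than 30 mm (distance of any of file, brush from where it was at the start of the episode above 0.03 m).
It also fails if it takes over 58 s, if anything falls off the work surface, if the arm or the gripper's body presses on something with over 40 N, if the wrist force passes 120 N, or if a joint passes its speed limit or range.

## Working session

There is one attempt and no reset: what is moved stays moved. The work goes in short steps, Python scripts to look and compute and a tool call to move; the robot and the scene stay as the last step left them, time stands still between calls to the robot, and variables do not carry over. Pictures are saved under pics/ and viewed, at most 10 in all, crops included, and the job is handed in when it is done.

Besides the shell and the picture viewer there is one more tool, called after "Request:" as a command line: name --pt "numbers of a row" for each row, then --argument value for the rest. jog_arm: Moves the arm, as the interface text tells. Its arguments: {"type":"object","properties":{"motion":{"type":"array","items":{"type":"array","items":{"type":"number"}}},"grip_force":{"type":"number"}},"required":["motion"]}

```bash
mkdir -p pics; cat > h.py <<'E'
import numpy as np, cv2
from station import r
def snap(n,f):
    s=r.read_state(); c=r.camera(n); cv2.imwrite('pics/'+f,c['image'][:,:,::-1]); 
    if 'mount' in c:
        T=np.eye(4);T[:3,:3]=s['ee_rot'];T[:3,3]=s['eef_pos'];W=T@np.array(c['mount']);c['R']=W[:3,:3].T;c['t']=-c['R']@W[:3,3]
    return c
def ray(c,p,z):
    R=np.array(c['R']);t=np.array(c['t']);o=-R.T@t
    out=[]
    for u,v in np.atleast_2d(p):
        d=R.T@np.array([(u-c['cx'])/c['fx'],(v-c['cy'])/c['fy'],1]);out.append(o+d*(z-o[2])/d[2])
    return np.round(np.array(out),4)
def proj(c,X):
    Y=np.array(c['R'])@np.array(X)+np.array(c['t']);return [c['fx']*Y[0]/Y[2]+c['cx'],c['fy']*Y[1]/Y[2]+c['cy']]
E
python3 - <<'E'
from h import *
ims=[]
import pickle
for n in ['scene','side']:
    c=snap(n,n+'0.png');pickle.dump(c,open(n+'.pkl','wb'));print(n,-np.array(c['R']).T@c['t'],c['fx'])
s=r.read_state();print(s['eef_pos'],s['ee_rot'],s['t'],s['grip_width'])
E
```

```text
scene [ 1.11709609 -0.87070779  0.91523391] 476.89795248740114
side [0.21842004 0.77410151 1.14879827] 419.52122444006545
[0.14406773 0.60781627 0.23073836] [[-9.73026985e-01  2.30690995e-01 -3.87843926e-04]
 [ 2.30691289e-01  9.73026365e-01 -1.10527553e-03]
 [ 1.22405254e-04 -1.16493513e-03 -9.99999314e-01]] 0.1 0.9987818547787277
```

View pics/scene0.png

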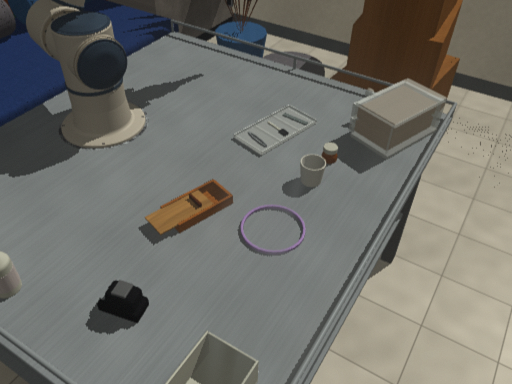

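View pics/side0.png

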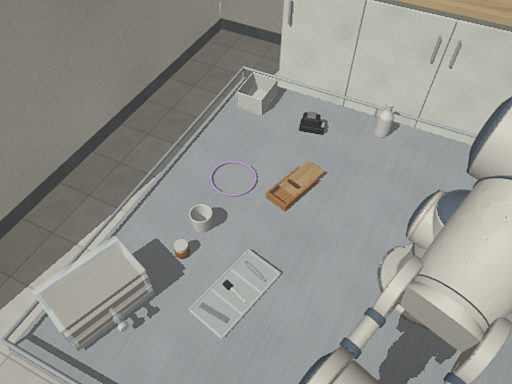

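The scene view shows the case at about (190,205), with its cover sticking out to the lower left, and the tray at (275,130). In the side view the case is at (295,185) and the tray at (237,292). The tweezers appear to be in the compartment nearest the case, at about (257,270). I'll enlarge both.

```bash
python3 - <<'E'
import cv2
a=cv2.imread('pics/side0.png')[145:340,180:335];cv2.imwrite('pics/sc.png',cv2.resize(a,None,fx=3,fy=3,interpolation=cv2.INTER_CUBIC))
a=cv2.imread('pics/scene0.png')[95:245,135:325];cv2.imwrite('pics/cc.png',cv2.resize(a,None,fx=4,fy=4,interpolation=cv2.INTER_CUBIC))
E
```

```text
(no output)
```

View pics/sc.png

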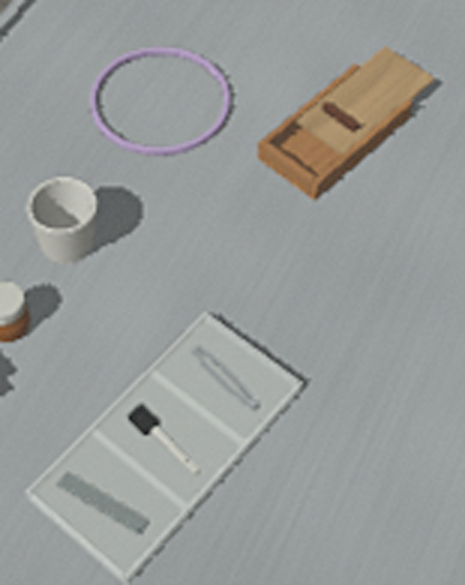

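View pics/cc.png

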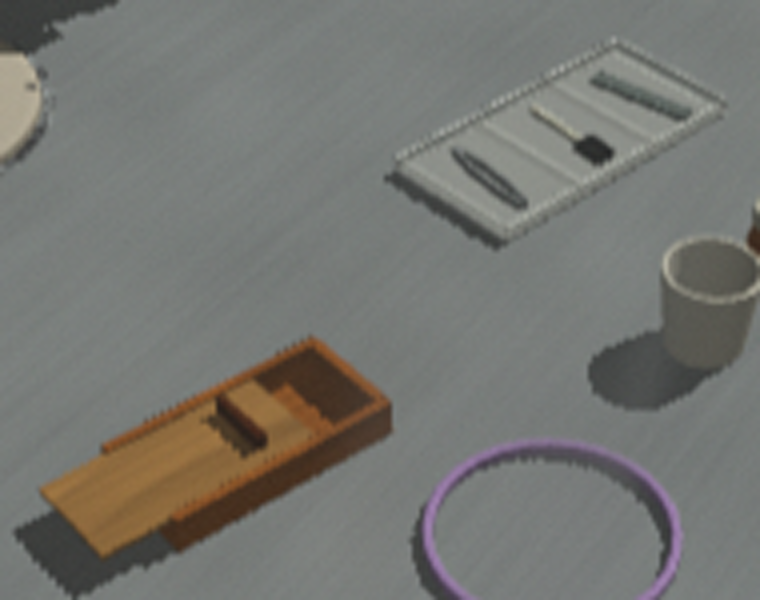

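The crops confirm the tweezers lie in the compartment nearest the case. They run (197,348)-(258,408) in the side crop and (455,152)-(522,206) in the scene crop. The ridge is at about (342,113) in the side crop and (243,415) in the scene crop.

```bash
python3 - <<'E'
from h import *
import pickle
S=pickle.load(open('side.pkl','rb'));C=pickle.load(open('scene.pkl','rb'))
s=lambda *p:[(a/3+180-.33,b/3+145-.33) for a,b in p]
c=lambda *p:[(a/4+135-.37,b/4+95-.37) for a,b in p]
print('case -x corners top'); print(ray(S,s((258,149),(315,187)),.03)); print(ray(C,c((313,338),(391,402)),.03))
print('cover +x end corners top .027'); print(ray(S,s((388,48),(440,80)),.027)); print(ray(C,c((40,491),(103,557)),.027))
print('ridge top ends .04'); print(ray(S,s((326,104),(358,126)),.04)); print(ray(C,c((220,395),(268,437)),.04))
print('tweezers z.009'); print(ray(S,s((196,348),(259,409)),.011)); print(ray(C,c((453,151),(525,208)),.011))
print('tray corners .016');print(ray(S,s((207,314),(306,381),(125,580),(28,491)),.016)); print(ray(C,c((396,158),(503,233),(725,103),(616,41)),.016))
E
```

```text
case -x corners top
[[ 0.5702 -0.0739  0.03  ]
 [ 0.4896 -0.0525  0.03  ]]
[[ 0.492  -0.0631  0.03  ]
 [ 0.5752 -0.0883  0.03  ]]
cover +x end corners top .027
[[ 0.4951 -0.2947  0.027 ]
 [ 0.4192 -0.2728  0.027 ]]
[[ 0.4299 -0.2792  0.027 ]
 [ 0.5016 -0.3015  0.027 ]]
ridge top ends .04
[[ 0.5242 -0.1641  0.04  ]
 [ 0.4778 -0.1494  0.04  ]]
[[ 0.4807 -0.154   0.04  ]
 [ 0.5322 -0.1692  0.04  ]]
tweezers z.009
[[0.5216 0.1811 0.011 ]
 [0.434  0.2153 0.011 ]]
[[0.4388 0.2044 0.011 ]
 [0.5272 0.1707 0.011 ]]
tray corners .016
[[0.5282 0.1422 0.016 ]
 [0.4036 0.1685 0.016 ]
 [0.4701 0.4261 0.016 ]
 [0.5932 0.3922 0.016 ]]
[[0.4094 0.1652 0.016 ]
 [0.5326 0.1285 0.016 ]
 [0.5963 0.3814 0.016 ]
 [0.4732 0.4156 0.016 ]]
```

Request:
jog_arm --pt "0.6 -0.023 -0.021 0 0 0 0" --pt "0.6 -0.023 -0.021 0 0 0 0" --pt "0.6 -0.023 -0.021 0 0 0 0" --pt "0.6 -0.023 -0.021 0 0 0 0" --pt "0.6 -0.023 -0.021 0 0 0 0" --pt "0.6 -0.023 -0.021 0 0 0 0" --pt "0.6 -0.023 -0.021 0 0 0 0" --pt "0.6 -0.023 -0.021 0 0 0 0"

```text
t: 0.77
eef_pos: [0.2849, 0.4008, 0.2311]
ee_rot: [[-0.973, 0.231, -0.0], [0.231, 0.973, -0.0], [0.0, -0.0, -1.0]]
wrist_force: [1.6, 0.2, 0.5]
grip_width: 0.799
gripper_force: 0.0
```

Request:
jog_arm --pt "0.6 -0.023 -0.021 0 0 0 0" --pt "0.6 -0.023 -0.021 0 0 0 0" --pt "0.6 -0.023 -0.021 0 0 0 0" --pt "0.6 -0.023 -0.021 0 0 0 0" --pt "0.6 -0.023 -0.021 0 0 0 0" --pt "0.6 -0.023 -0.021 0 0 0 0" --pt "0.6 -0.023 -0.021 0 0 0 0" --pt "0.6 0 0 0 0 0 0"

```text
t: 1.43
eef_pos: [0.4097, 0.2186, 0.2312]
ee_rot: [[-0.972, 0.234, 0.001], [0.234, 0.972, -0.001], [-0.001, -0.001, -1.0]]
wrist_force: [-0.0, 0.4, -0.4]
grip_width: 0.798
gripper_force: 0.0
```

```bash
python3 - <<'E'
from h import *
import pickle
c=snap('wrist','w1.png');pickle.dump(c,open('w1.pkl','wb'))
s=r.read_state();print(s['t'],s['eef_pos'],s['ee_rot'],s['grip_width'])
print('tw',proj(c,[.481,.193,.011]), ray(c,[(0,0),(511,0),(511,383),(0,383)],.01))
E
```

```text
1.4833 [0.40837589 0.22015829 0.23113745] [[-9.72215811e-01  2.34086342e-01 -4.34806141e-05]
 [ 2.34086343e-01  9.72215757e-01 -3.25850472e-04]
 [-3.40046069e-05 -3.26975199e-04 -9.99999946e-01]] 0.8036987691733544
tw [np.float64(249.58003813202188), np.float64(213.45561504979125)] [[ 0.1626 -0.0179  0.01  ]
 [ 0.2966  0.5411  0.01  ]
 [ 0.9131  0.5716  0.01  ]
 [ 0.6995 -0.3248  0.01  ]]
```

View pics/w1.png

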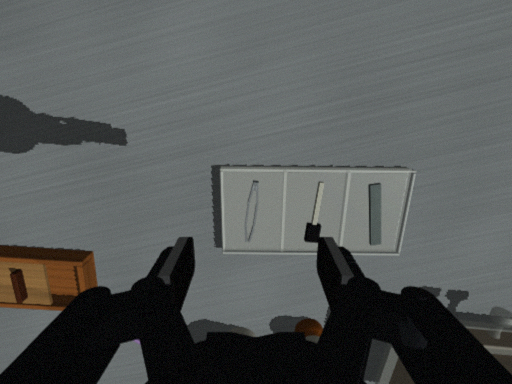

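The wrist view shows the tweezers from (256,181) to (248,241) and the case's -x end at lower left, x≈95, rows 250-300.

```bash
python3 - <<'E'
from h import *
import pickle
c=pickle.load(open('w1.pkl','rb'))
print(ray(c,[(256,181),(248,241),(251,211)],.01),ray(c,[(221,168),(221,253),(400,254),(414,171)],.016),'case',ray(c,[(91,251),(96,291)],.03),'ridge',ray(c,[(16,268),(22,302)],.04))
E
```

```text
[[0.4366 0.213  0.01  ]
 [0.5237 0.1801 0.01  ]
 [0.4782 0.1957 0.01  ]] [[0.4066 0.1724 0.016 ]
 [0.5305 0.1376 0.016 ]
 [0.5935 0.3937 0.016 ]
 [0.4702 0.4208 0.016 ]] case [[ 0.4769 -0.0362  0.03  ]
 [ 0.5417 -0.0571  0.03  ]] ridge [[ 0.4734 -0.1418  0.04  ]
 [ 0.5284 -0.1623  0.04  ]]
```

Request:
jog_arm --pt "0.2 -0.015 -0.0287 0.009 0 0 0" --pt "0.2 -0.015 -0.0287 0.009 0 0 0" --pt "0.2 -0.015 -0.0287 0.009 0 0 0" --pt "0.2 -0.015 -0.0287 0.009 0 0 0" --pt "0.2 -0.015 -0.0287 0.009 0 0 0" --pt "0.2 -0.015 -0.0287 0.009 0 0 0" --pt "0.2 -0.015 -0.0287 0.009 0 0 0" --pt "0.2 -0.015 -0.0287 0.009 0 0 0"

```text
t: 2.15
eef_pos: [0.471, -0.0298, 0.1588]
ee_rot: [[-0.973, 0.23, -0.0], [0.23, 0.973, 0.0], [0.0, 0.0, -1.0]]
wrist_force: [-0.5, -0.1, -0.2]
grip_width: 0.6
gripper_force: 0.0
```

Request:
jog_arm --pt "0.2 -0.015 -0.0287 0.009 0 0 0" --pt "0.2 -0.015 -0.0287 0.009 0 0 0" --pt "0.2 -0.015 -0.0287 0.009 0 0 0" --pt "0.2 -0.015 -0.0287 0.009 0 0 0" --pt "0.2 0 0 0 0 0 4.5" --pt "0.2 0 0 0 0 0 0" --pt "0.2 0 0 0 0 0 0"

```text
t: 2.73
eef_pos: [0.5026, -0.1537, 0.1231]
ee_rot: [[-0.952, 0.305, -0.001], [0.305, 0.952, 0.001], [0.001, 0.0, -1.0]]
wrist_force: [-0.1, 0.2, 0.8]
grip_width: 0.599
gripper_force: 0.0
```

```bash
python3 - <<'E'
from h import *
import pickle
c=snap('wrist','w2.png');pickle.dump(c,open('w2.pkl','wb'))
s=r.read_state();print(s['t'],s['eef_pos'],s['ee_rot'],s['grip_width'])
print(proj(c,[.502,-.157,.04]))
E
```

```text
2.7833 [ 0.50262251 -0.15338717  0.12328287] [[-9.52834739e-01  3.03489072e-01 -5.85183567e-04]
 [ 3.03488823e-01  9.52834879e-01  4.77649419e-04]
 [ 7.02544692e-04  2.77524288e-04 -9.99999715e-01]] 0.5987847325000017
[np.float64(251.48943983777065), np.float64(197.41000447721171)]
```

View pics/w2.png

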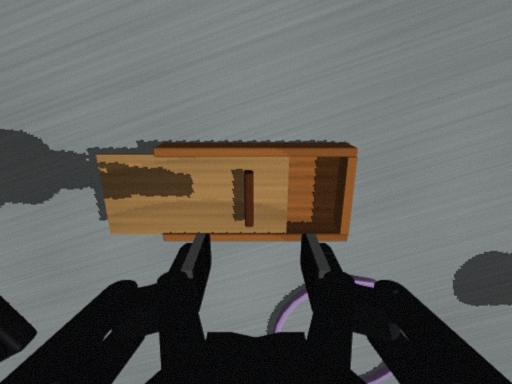

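The wrist view shows the case well aligned. The ridge runs (249,171)-(249,226), and the wall-top corners are at (357,148), (349,240), (156,144) and (163,240).

```bash
python3 - <<'E'
from h import *
import pickle
c=pickle.load(open('w2.pkl','rb'))
p=ray(c,[(357,148),(349,240),(163,240),(156,144)],.03);q=ray(c,[(249,171),(249.5,226)],.04)
print(p,q,'ctr',p.mean(0),'ridge',q.mean(0), [np.linalg.norm(p[i]-p[(i+1)%4]) for i in range(4)],np.linalg.norm(q[0]-q[1]))
for a,b in((p[0],p[3]),(p[1],p[2])): print(np.degrees(np.arctan2(*(b-a)[1::-1])))
print(np.degrees(np.arctan2(*(q[1]-q[0])[1::-1])))
print(ray(c,[(99,154),(110,234),(288,157),(287,233)],.027))
E
```

```text
[[ 0.4901 -0.0587  0.03  ]
 [ 0.5748 -0.083   0.03  ]
 [ 0.5209 -0.2519  0.03  ]
 [ 0.4349 -0.2206  0.03  ]] [[ 0.4789 -0.1517  0.04  ]
 [ 0.5274 -0.1671  0.04  ]] ctr [ 0.505175 -0.15355   0.03    ] ridge [ 0.50315 -0.1594   0.04   ] [np.float64(0.08811685423345525), np.float64(0.17729190618863566), np.float64(0.09151879588368722), np.float64(0.1710516004017501)] 0.050886245685843226
-108.82687168807328
-107.6991176917288
-17.61598475711712
[[ 0.4279 -0.2726  0.027 ]
 [ 0.5008 -0.2992  0.027 ]
 [ 0.4805 -0.1167  0.027 ]
 [ 0.5513 -0.1374  0.027 ]]
```

Request:
jog_arm --pt "-0.2 0 -0.0055 0.018 0 0 0" --pt "-0.2 0 0 0.018 0 0 0" --pt "-0.2 0 0 0.018 0 0 0" --pt "-0.2 0 0 0.018 0 0 0" --pt "-0.2 0 0 0.018 0 0 0" --pt "-1 0 0 0 0 0 0" --pt "-1 0 0 0 0 0 0" --pt "-1 0 0 0 0 0 0" --grip_force 30

```text
t: 3.45
eef_pos: [0.501, -0.159, 0.034]
ee_rot: [[-0.952, 0.305, -0.001], [0.305, 0.952, 0.0], [0.001, 0.0, -1.0]]
wrist_force: [1.1, 1.2, -14.9]
grip_width: 0.079
gripper_force: 31.9
```

Request:
jog_arm --pt "-1 0 0 0 0 0 0" --pt "-1 0 0 0 0 0 0" --pt "-1 0 0 0 0 0 0" --pt "-1 0 0 0 0 0 0"

```text
t: 3.78
eef_pos: [0.5009, -0.1597, 0.0338]
ee_rot: [[-0.952, 0.306, -0.0], [0.306, 0.952, 0.0], [0.0, 0.0, -1.0]]
wrist_force: [-4.8, 2.7, 1.7]
grip_width: 0.079
gripper_force: 33.8
```

Request:
jog_arm --pt "-1 0 -0.008 0 0 0 0" --pt "-1 0 -0.014 0 0 0 0" --pt "-1 0 -0.014 0 0 0 0" --pt "-1 0 -0.014 0 0 0 0" --pt "-1 0 -0.014 0 0 0 0" --pt "-1 0 -0.014 0 0 0 0" --pt "-1 0 -0.008 0 0 0 0" --pt "-1 0 -0.004 0 0 0 0"

```text
t: 4.45
eef_pos: [0.4731, -0.2465, 0.0338]
ee_rot: [[-0.952, 0.307, -0.0], [0.307, 0.952, -0.0], [-0.0, -0.0, -1.0]]
wrist_force: [-3.8, 3.7, 1.5]
grip_width: 0.081
gripper_force: 33.8
```

Request:
jog_arm --pt "-1 0 0 0 0 0 0" --pt "-0.4 0 0 0 0 0 0" --pt "-0.4 0 0 0 0 0 0" --pt "-0.4 0 0 0 0 0 0"

```text
t: 4.78
eef_pos: [0.4744, -0.2459, 0.0338]
ee_rot: [[-0.952, 0.306, 0.002], [0.306, 0.952, -0.001], [-0.002, -0.0, -1.0]]
wrist_force: [-0.1, 0.3, 0.4]
grip_width: 0.3
gripper_force: 0.0
```

Request:
jog_arm --pt "-0.2 0 0 -0.02 0 0 0" --pt "-0.2 0 0 -0.03 0 0 0" --pt "-0.2 0 0 -0.03 0 0 0" --pt "-0.2 0 0.01 -0.02 0 0 0" --pt "-0.2 0.01 0.033 0 0 0 0" --pt "-0.2 0.01 0.033 0 0 0 0" --pt "-0.2 0.01 0.033 0 0 0 0" --pt "-0.2 0.01 0.033 0 0 0 0"

```text
t: 5.45
eef_pos: [0.4793, -0.0967, 0.1338]
ee_rot: [[-0.952, 0.307, 0.002], [0.307, 0.952, -0.0], [-0.002, 0.0, -1.0]]
wrist_force: [0.6, -0.5, 0.5]
grip_width: 0.401
gripper_force: 0.0
```

Request:
jog_arm --pt "-0.2 0.01 0.033 0 0 0 0" --pt "-0.2 0.01 0.033 0 0 0 0" --pt "-0.2 0.01 0.033 0 0 0 0" --pt "-0.2 0.01 0.033 0 0 0 0" --pt "-0.2 0.01 0.033 0 0 0 0" --pt "-0.2 0.01 0.033 0 0 0 0" --pt "-0.2 0.01 0.033 0 0 0 3" --pt "-0.2 0 0 0 0 0 0"

```text
t: 6.12
eef_pos: [0.4836, 0.1484, 0.1337]
ee_rot: [[-0.935, 0.356, 0.002], [0.356, 0.935, 0.001], [-0.001, 0.002, -1.0]]
wrist_force: [-0.9, -2.2, 0.4]
grip_width: 0.399
gripper_force: 0.0
```

```bash
cat > s.py <<'E'
from h import *
s=r.read_state();print(s['t'],s['eef_pos'].round(4) if hasattr(s['eef_pos'],'round') else s['eef_pos'],np.round(s['ee_rot'],3).tolist(),s['grip_width'])
E
python3 - <<'E'
import s; from h import *
import pickle
c=snap('wrist','w3.png');pickle.dump(c,open('w3.pkl','wb'))
print(proj(c,[.48,.196,.01]))
E
```

```text
6.1167 [0.4836 0.1484 0.1337] [[-0.935, 0.356, 0.002], [0.356, 0.935, 0.001], [-0.001, 0.002, -1.0]] 0.399303439159741
[np.float64(299.2801242462384), np.float64(163.04674876372172)]
```

View pics/w3.png

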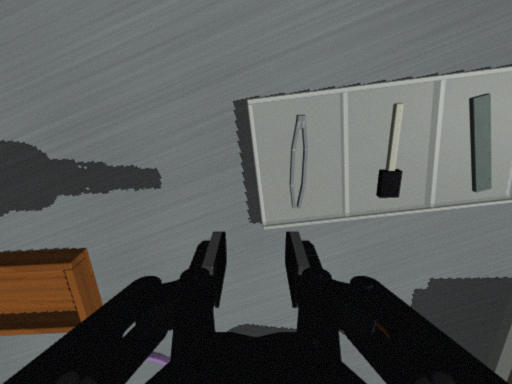

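The tweezers run (300,115)-(296,207), with the widest part at about (298,162). The case is open at lower left.

```bash
python3 - <<'E'
import s; from h import *
c=snap('wrist','w4.png');import pickle
o=pickle.load(open('w3.pkl','rb'))
g=cv2.cvtColor(c['image'],cv2.COLOR_RGB2GRAY)
m=np.zeros_like(g);b=cv2.medianBlur(g,31);m[100:220,278:325]=(cv2.absdiff(g,b)>18)[100:220,278:325]*255
n,l,st,ce=cv2.connectedComponentsWithStats(cv2.morphologyEx(m,cv2.MORPH_CLOSE,np.ones((9,9))))
i=1+st[1:,4].argmax();print(st[i],ce[i])
ys,xs=np.where(l==i);w=ray(c,np.c_[xs,ys],.009)[:,:2];rect=cv2.minAreaRect((w*1000).astype(np.float32));print(rect)
P=ray(c,[(300,115),(296,207)],.01);print('manual',P,P.mean(0),np.degrees(np.arctan2(*(P[1]-P[0])[1::-1])))
s_=r.read_state();R=np.array(s_['ee_rot']);t=np.array([rect[0][0]/1000,rect[0][1]/1000,.007]);print('tool shift',R.T@(t-s_['eef_pos']))
E
```

```text
6.1667 [0.4834 0.1461 0.1336] [[-0.936, 0.353, 0.001], [0.353, 0.936, 0.001], [-0.001, 0.001, -1.0]] 0.40286267868342157
[ 291  113   19   95 1266] [300.18088468 160.77804107]
((479.7156066894531, 194.65377807617188), (16.07354736328125, 94.1956787109375), 68.54110717773438)
manual [[0.4363 0.2081 0.01  ]
 [0.5227 0.1763 0.01  ]] [0.4795 0.1922 0.01  ] -20.206418562956078
tool shift [0.02120949 0.04555946 0.12647394]
```

Request:
jog_arm --pt "-0.2 0.0105 0.023 0 0 0 0" --pt "-0.2 0.0105 0.0225 0.01 0 0 0.5" --pt "-0.2 0 0 0.025 0 0 0" --pt "-0.2 0 0 0.03 0 0 0" --pt "-0.2 0 0 0.025 0 0 0" --pt "-0.2 0 0 0.02 0 0 0" --pt "-0.2 0 0 0.01 0 0 0" --pt "-0.2 0 0 0 0 0 0"

```text
t: 6.88
eef_pos: [0.4791, 0.1921, 0.0118]
ee_rot: [[-0.931, 0.364, -0.003], [0.365, 0.931, -0.001], [0.002, -0.002, -1.0]]
wrist_force: [-0.5, -0.2, 0.7]
grip_width: 0.401
gripper_force: 0.0
```

```bash
python3 -c "
import s;from h import *;print(r.read_state()['wrist_force'],np.array(r.read_state()['ee_rot']).T@(np.array([.4797,.1947,.007])-r.read_state()['eef_pos']))"
```

```text
6.8833 [0.4791 0.1921 0.0118] [[-0.931, 0.364, -0.003], [0.365, 0.931, -0.001], [0.002, -0.002, -1.0]] 0.4006533335881302
[-0.53217393 -0.21152091  0.70417487] [0.00036956 0.00263784 0.00475785]
```

Request:
jog_arm --pt "-0.2 0 0.002 0.005 0 0 0" --pt "-0.2 0 0 0 0 0 0" --pt "-1 0 0 0 0 0 0" --pt "-1 0 0 0 0 0 0" --pt "-1 0 0 0 0 0 0" --pt "-1 0 0 0 0 0 0" --pt "-1 0 0 0 0 0 0" --pt "-1 0 0 0 0 0 0" --grip_force 40

```text
t: 7.55
eef_pos: [0.4811, 0.1953, 0.0093]
ee_rot: [[-0.932, 0.364, 0.002], [0.364, 0.932, 0.0], [-0.001, 0.001, -1.0]]
wrist_force: [-0.3, -0.7, 6.7]
grip_width: 0.151
gripper_force: 39.0
```

Request:
jog_arm --pt "-1 0 0 -0.02 0 0 0" --pt "-1 0 0 -0.03 0 0 0" --pt "-1 0 0 -0.02 0 0 5" --pt "-1 0 0 -0.01 0 0 6.5" --pt "-1 0 0 -0.01 0 0 6.5" --pt "-1 0 0 -0.01 0 0 6.5" --pt "-1 0 0 0 0 0 6.5" --pt "-1 0 0 0 0 0 6.5"

```text
t: 8.22
eef_pos: [0.481, 0.1953, 0.1097]
ee_rot: [[-0.513, 0.858, 0.002], [0.859, 0.513, 0.001], [-0.001, 0.002, -1.0]]
wrist_force: [-0.8, 0.2, -0.9]
grip_width: 0.154
gripper_force: 39.3
```

Request:
jog_arm --pt "-1 0 0 0 0 0 6.5" --pt "-1 0 0 0 0 0 6.5" --pt "-1 0 0 0 0 0 6.5" --pt "-1 0 0 0 0 0 6.5" --pt "-1 0 0 0 0 0 6.5" --pt "-1 0 0 0 0 0 6.5" --pt "-1 0 0 0 0 0 6.5" --pt "-1 0 0 0 0 0 3.4"

```text
t: 8.88
eef_pos: [0.4806, 0.1952, 0.109]
ee_rot: [[0.311, 0.95, 0.001], [0.95, -0.311, 0.0], [0.001, 0.001, -1.0]]
wrist_force: [-0.4, 0.2, 0.0]
grip_width: 0.155
gripper_force: 39.3
```

```bash
python3 -c "
import s;from h import *;S=r.read_state();print(S['q'],S['gripper_force'],np.array(S['ee_rot']).T@(np.array([.508,-.144,.11])-S['eef_pos']))"
```

```text
8.8833 [0.4806 0.1952 0.109 ] [[0.311, 0.95, 0.001], [0.95, -0.311, 0.0], [0.001, 0.001, -1.0]] 0.15459971850585605
[ 2.70614345e-01  5.08396960e-01  1.74340940e+00 -4.66948197e-05
  8.88799715e-01  5.86744100e-01] 39.27710294723511 [-0.31383579  0.13148978 -0.00104153]
```

Request:
jog_arm --pt "-1 -0.016 0.0066 0 0 0 0" --pt "-1 -0.03 0.0126 0 0 0 0" --pt "-1 -0.03 0.0126 0 0 0 0" --pt "-1 -0.03 0.0126 0 0 0 0" --pt "-1 -0.03 0.0126 0 0 0 0" --pt "-1 -0.03 0.0126 0 0 0 0" --pt "-1 -0.03 0.0126 0 0 0 0" --pt "-1 -0.03 0.0126 0 0 0 0"

```text
t: 9.55
eef_pos: [0.502, -0.0507, 0.1091]
ee_rot: [[0.305, 0.953, 0.001], [0.953, -0.305, -0.0], [0.0, 0.001, -1.0]]
wrist_force: [1.2, 0.1, -1.3]
grip_width: 0.155
gripper_force: 39.3
```

Request:
jog_arm --pt "-1 -0.03 0.0126 0 0 0 0" --pt "-1 -0.03 0.0126 0 0 0 0" --pt "-1 -0.02 0.008 0 0 0 0" --pt "-1 -0.008 0.0035 0 0 0 0" --pt "-1 0 0 0 0 0 0" --pt "-1 0 0 0 0 0 0"

```text
t: 10.05
eef_pos: [0.5099, -0.1436, 0.1086]
ee_rot: [[0.305, 0.952, 0.0], [0.952, -0.305, 0.0], [0.0, 0.0, -1.0]]
wrist_force: [0.4, 0.1, 0.4]
grip_width: 0.153
gripper_force: 39.3
```

```bash
python3 - <<'E'
import s;from h import *;S=r.read_state();print(S['gripper_force'],np.array(S['ee_rot']).T@(np.array([.508,-.144,.11])-S['eef_pos']))
c=snap('wrist','w5.png')
E
```

```text
10.05 [ 0.5099 -0.1436  0.1086] [[0.305, 0.952, 0.0], [0.952, -0.305, 0.0], [0.0, 0.0, -1.0]] 0.15257846038480233
39.27601397037506 [-0.00095347 -0.0016688  -0.00141823]
```

View pics/w5.png

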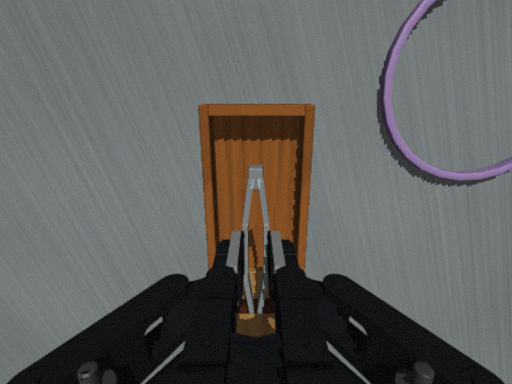

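Request:
jog_arm --pt "-1 0 -0.001 0.02 0 0 0" --pt "-1 0 0 0.025 0 0 0" --pt "-1 0 0 0.02 0 0 0" --pt "-1 0 0 0.015 0 0 0" --pt "-1 0 0 0.01 0 0 0" --pt "-1 0 0 0.005 0 0 0" --pt "-1 0 0 0 0 0 0" --pt "-1 0 0 0 0 0 0"

```text
t: 10.77
eef_pos: [0.5094, -0.1434, 0.0138]
ee_rot: [[0.304, 0.953, 0.0], [0.953, -0.304, -0.0], [0.0, 0.0, -1.0]]
wrist_force: [-0.1, -0.4, 0.0]
grip_width: 0.153
gripper_force: 39.3
```

Request:
jog_arm --pt "-1 0 0 0.002 0 0 0" --pt "-0.5 0 0 0 0 0 0" --pt "-0.5 0 0 0 0 0 0" --pt "-0.5 0 0 0 0 0 0" --pt "-0.5 0 0 -0.01 0 0 0" --pt "-0.5 0 0 -0.025 0 0 0" --pt "-0.5 0 0 -0.03 0 0 0" --pt "-0.5 0 0 -0.035 0 0 0"

```text
t: 11.43
eef_pos: [0.5083, -0.1434, 0.1124]
ee_rot: [[0.305, 0.952, -0.002], [0.952, -0.305, 0.001], [0.0, -0.002, -1.0]]
wrist_force: [0.3, 1.0, 0.6]
grip_width: 0.248
gripper_force: 0.0
```

```bash
python3 - <<'E'
import s;from h import *
c=snap('wrist','w6.png')
E
```

```text
11.4333 [ 0.5083 -0.1434  0.1124] [[0.305, 0.952, -0.002], [0.952, -0.305, 0.001], [0.0, -0.002, -1.0]] 0.2477657783257036
```

View pics/w6.png

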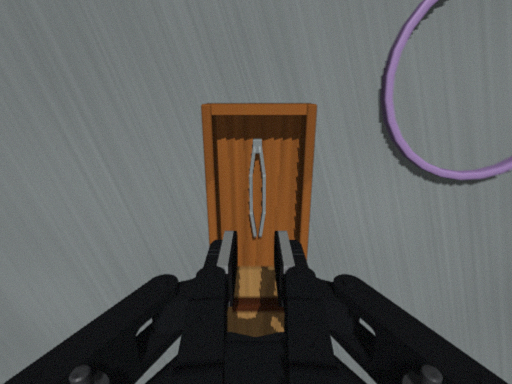

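The tweezers lie flat in the compartment, (257,140)-(258,237), clear of the cover edge. Next I'll rotate back and grip the ridge.

Request:
jog_arm --pt "-0.2 -0.02 0 0 0 0 0" --pt "-0.2 -0.03 0 0 0 0 0" --pt "-0.2 -0.03 0 0 0 0 0" --pt "-0.2 -0.02 0 0 0 0 0" --pt "-0.2 -0.0066 0 0 0 0 -6" --pt "-0.2 0 0 0 0 0 -7" --pt "-0.2 0 0 0 0 0 -7" --pt "-0.2 0 0 0 0 0 -7"

```text
t: 12.15
eef_pos: [0.4765, -0.2456, 0.1121]
ee_rot: [[-0.166, 0.986, 0.0], [0.986, 0.166, -0.0], [-0.0, 0.0, -1.0]]
wrist_force: [-0.0, 0.6, 0.4]
grip_width: 0.401
gripper_force: 0.0
```

Request:
jog_arm --pt "-0.2 0 0 0 0 0 -7" --pt "-0.2 0 0 0 0 0 -7" --pt "-0.2 0 0 0 0 0 -7" --pt "-0.2 0 0 0 0 0 -7" --pt "-0.2 0 0 0 0 0 -7" --pt "-0.2 0 0 0 0 0 -7" --pt "-0.2 0 0 0 0 0 -7" --pt "-0.2 0 0 0 0 0 -7"

```text
t: 12.82
eef_pos: [0.4766, -0.2452, 0.1121]
ee_rot: [[-0.911, 0.413, 0.0], [0.413, 0.911, -0.0], [-0.0, -0.0, -1.0]]
wrist_force: [-0.2, -0.2, -0.1]
grip_width: 0.399
gripper_force: 0.0
```

Request:
jog_arm --pt "-0.2 0 0 0 0 0 -7" --pt "-0.2 0 0 0 0 0 0" --pt "-0.2 0 0 0 0 0 0"

```text
t: 13.07
eef_pos: [0.4767, -0.2453, 0.1119]
ee_rot: [[-0.951, 0.308, 0.0], [0.308, 0.951, -0.0], [-0.0, -0.0, -1.0]]
wrist_force: [1.1, -0.1, 0.8]
grip_width: 0.397
gripper_force: 0.0
```

```bash
python3 - <<'E'
import s;from h import *;S=r.read_state();print(np.array(S['ee_rot']).T@(np.array([.4756,-.2449,.034])-S['eef_pos']))
c=snap('wrist','w7.png')
cv2.imwrite('pics/w7c.png',c['image'][100:384,:,::-1])
print(proj(c,[.4756,-.2449,.04]))
E
```

```text
13.0667 [ 0.4767 -0.2453  0.1119] [[-0.951, 0.308, 0.0], [0.308, 0.951, -0.0], [-0.0, -0.0, -1.0]] 0.3972993648625477
[1.15863108e-03 4.99372323e-05 7.78778836e-02]
[np.float64(255.44336369324742), np.float64(200.16661951790357)]
```

View pics/w7c.png

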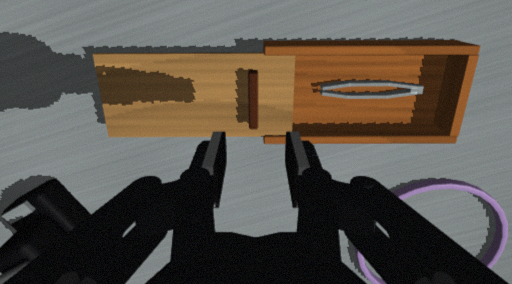

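The ridge is at (253,199) in the full frame, as predicted (255,200), and the tweezers lie clear. Descending to grip it.

Request:
jog_arm --pt "-0.2 0 0 0.02 0 0 0" --pt "-0.2 0 0 0.02 0 0 0" --pt "-0.2 0 0 0.02 0 0 0" --pt "-0.2 0 0 0.018 0 0 0" --pt "-1 0 0 0 0 0 0" --pt "-1 0 0 0 0 0 0" --pt "-1 0 0 0 0 0 0" --pt "-1 0 0 0 0 0 0" --grip_force 30

```text
t: 13.78
eef_pos: [0.4765, -0.2452, 0.0338]
ee_rot: [[-0.952, 0.306, -0.0], [0.306, 0.952, 0.0], [0.0, -0.0, -1.0]]
wrist_force: [-1.3, -0.8, -15.6]
grip_width: 0.079
gripper_force: 32.2
```

Request:
jog_arm --pt "-1 0 0 0 0 0 0" --pt "-1 0 0.01 0 0 0 0" --pt "-1 0 0.02 0 0 0 0" --pt "-1 0 0.02 0 0 0 0" --pt "-1 0 0.02 0 0 0 0" --pt "-1 0 0.02 0 0 0 0" --pt "-1 0 0.015 0 0 0 0" --pt "-1 0 0.01 0 0 0 0"

```text
t: 14.45
eef_pos: [0.512, -0.1342, 0.0337]
ee_rot: [[-0.953, 0.304, 0.0], [0.304, 0.953, 0.0], [-0.0, 0.0, -1.0]]
wrist_force: [-2.3, -1.4, -10.3]
grip_width: 0.083
gripper_force: 32.9
```

Request:
jog_arm --pt "-1 0 0.01 0 0 0 0" --pt "-1 0 0.006 0 0 0 0" --pt "-1 0 0.003 0 0 0 0" --pt "-1 0 0 0 0 0 0" --pt "-1 0 0 0 0 0 0"

```text
t: 14.87
eef_pos: [0.5173, -0.1177, 0.0335]
ee_rot: [[-0.952, 0.305, -0.0], [0.305, 0.952, 0.0], [0.0, 0.0, -1.0]]
wrist_force: [-5.0, 3.3, 2.8]
grip_width: 0.077
gripper_force: 34.1
```

```bash
python3 - <<'E'
import s;from h import *;S=r.read_state();a=np.array([-.306,-.952]);print('case x of tcp',(S['eef_pos'][:2]-np.array([.505,-.1535]))@a,S['wrist_force'])
E
```

```text
14.8667 [ 0.5173 -0.1177  0.0335] [[-0.952, 0.305, -0.0], [0.305, 0.952, 0.0], [0.0, 0.0, -1.0]] 0.07747795539549074
case x of tcp -0.03781629336408432 [-5.00653982  3.27735562  2.79393867]
```

Joint ≈ 7 mm now; I'll push on in small steps until it meets the stop.

Request:
jog_arm --pt "-1 0 0.003 0 0 0 0" --pt "-1 0 0.003 0 0 0 0" --pt "-1 0 0 0 0 0 0" --pt "-1 0 0 0 0 0 0"

```text
t: 15.2
eef_pos: [0.519, -0.1123, 0.0335]
ee_rot: [[-0.952, 0.305, -0.0], [0.305, 0.952, 0.0], [0.0, 0.0, -1.0]]
wrist_force: [-4.8, 2.8, 1.9]
grip_width: 0.081
gripper_force: 34.1
```

Request:
jog_arm --pt "-1 0 0.003 0 0 0 0" --pt "-1 0 0 0 0 0 0" --pt "-1 0 0 0 0 0 0"

```text
t: 15.45
eef_pos: [0.5193, -0.1114, 0.0335]
ee_rot: [[-0.952, 0.305, -0.001], [0.305, 0.952, -0.002], [0.0, -0.003, -1.0]]
wrist_force: [-14.1, -21.7, 1.5]
grip_width: 0.076
gripper_force: 34.3
```

Request:
jog_arm --pt "-1 0 0.003 0 0 0 0" --pt "-1 0 0 0 0 0 0" --pt "-1 0 0 0 0 0 0"

```text
t: 15.7
eef_pos: [0.5195, -0.1109, 0.0335]
ee_rot: [[-0.953, 0.304, -0.002], [0.304, 0.953, -0.005], [0.001, -0.006, -1.0]]
wrist_force: [-23.4, -50.0, 1.3]
grip_width: 0.079
gripper_force: 34.2
```

Request:
jog_arm --pt "-1 0 -0.0045 0 0 0 0" --pt "-1 0 0 0 0 0 0" --pt "-0.6 0 0 0 0 0 0" --pt "-0.6 0 0 0 0 0 0" --pt "-0.6 0 0 0 0 0 0" --pt "-0.6 0 0 -0.02 0 0 0" --pt "-0.6 0 0 -0.03 0 0 0" --pt "-0.6 0 0 -0.04 0 0 0"

```text
t: 16.37
eef_pos: [0.5188, -0.1102, 0.1228]
ee_rot: [[-0.952, 0.305, -0.003], [0.305, 0.952, 0.001], [0.003, 0.0, -1.0]]
wrist_force: [0.6, -0.3, -0.8]
grip_width: 0.199
gripper_force: 0.0
```

Request:
jog_arm --pt "-0.6 0.03 0 -0.03 0 0 0" --pt "-0.6 0.04 0 0 0 0 0" --pt "-0.6 0 0 0 0 0 0" --pt "-0.6 0 0 0 0 0 0"

```text
t: 16.7
eef_pos: [0.4521, -0.0887, 0.1533]
ee_rot: [[-0.953, 0.304, 0.0], [0.304, 0.953, -0.0], [-0.0, 0.0, -1.0]]
wrist_force: [1.3, -0.5, -0.4]
grip_width: 0.2
gripper_force: 0.0
```

```bash
python3 - <<'E'
import s;from h import *
c=snap('wrist','w8.png');k=np.array([.505,-.1535]);a=np.array([-.306,-.952]);b=np.array([.952,-.306])
hsv=cv2.cvtColor(c['image'],cv2.COLOR_RGB2HSV)
# profile along case x (y=+-30mm avg) at cover top height
for x in range(-96,112,4):
    v=[]
    for y in(-20,0,20):
        w=k+a*x/1e3+b*y/1e3;u=proj(c,[*w,.027]);i,j=int(round(u[1])),int(round(u[0]))
        v.append(tuple(int(z) for z in c['image'][i,j]) if 0<=i<384 and 0<=j<512 else None)
    print(x,v)
E
```

```text
16.7 [ 0.4521 -0.0887  0.1533] [[-0.953, 0.304, 0.0], [0.304, 0.953, -0.0], [-0.0, 0.0, -1.0]] 0.20013466522498796
-96 [(116, 119, 121), (119, 125, 129), (9, 4, 7)]
-92 [(118, 124, 125), (120, 125, 125), (15, 9, 14)]
-88 [(117, 124, 123), (2, 10, 4), (4, 7, 9)]
-84 [(135, 81, 40), (10, 3, 5), (9, 9, 8)]
-80 [(99, 60, 28), (4, 8, 5), (50, 53, 51)]
-76 [(127, 95, 56), (51, 51, 52), (55, 54, 55)]
-72 [(144, 112, 70), (48, 49, 44), (52, 51, 50)]
-68 [(141, 107, 60), (48, 47, 47), (16, 10, 17)]
-64 [(141, 108, 65), (7, 6, 7), (9, 15, 11)]
-60 [(144, 105, 62), (150, 114, 66), (120, 88, 50)]
-56 [(143, 109, 64), (147, 111, 63), (121, 92, 50)]
-52 [(145, 108, 68), (148, 113, 67), (124, 94, 56)]
-48 [(137, 104, 58), (92, 57, 28), (94, 60, 38)]
-44 [(24, 6, 7), (65, 34, 15), (63, 35, 21)]
-40 [(42, 32, 24), (45, 30, 16), (44, 29, 17)]
-36 [(67, 48, 28), (75, 60, 39), (61, 45, 27)]
-32 [(68, 48, 28), (67, 48, 27), (63, 48, 30)]
-28 [(138, 104, 63), (6, 0, 3), (0, 2, 4)]
-24 [(143, 109, 66), (15, 15, 15), (9, 10, 5)]
-20 [(143, 111, 64), (46, 54, 49), (45, 47, 48)]
-16 [(140, 104, 60), (43, 45, 
[... 878 characters left out ...]
, 59), (139, 106, 60), (130, 95, 57)]
60 [(133, 100, 60), (139, 106, 62), (130, 97, 57)]
64 [(130, 96, 58), (144, 111, 63), (130, 96, 56)]
68 [(129, 99, 59), (140, 107, 63), (124, 94, 52)]
72 [(138, 103, 62), (137, 104, 64), (122, 91, 55)]
76 [(126, 98, 55), (145, 110, 70), (123, 91, 56)]
80 [(134, 101, 61), (136, 103, 61), (123, 93, 57)]
84 [(126, 94, 51), (138, 104, 62), (132, 97, 58)]
88 [(136, 98, 58), (132, 97, 57), (130, 100, 62)]
92 [(54, 54, 58), (58, 61, 58), (52, 59, 58)]
96 [(56, 59, 59), (56, 58, 59), (52, 58, 57)]
100 [(111, 117, 114), (123, 126, 125), (101, 104, 105)]
104 [(115, 119, 120), (119, 130, 128), (120, 123, 125)]
108 [(117, 120, 123), (113, 124, 121), (111, 117, 116)]
```

The cover spans case x -78 to about +90 and starts right at the -x wall, with no gap, so it is shut. The arm is clear and touching nothing.

```bash
python3 -c "
from station import r;print(r.finish_job())"
```

```text
the job is handed in; nothing more can be done
None
```

The tweezers are in the bamboo case and the cover is slid shut to its stop; the job was handed in at about 17 s with the arm clear, though the hand-in returned no verdict.

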